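Push the stuck cell out of the hall torch with the shoehorn

ROBOT

A 7-joint arm with a two-finger parallel gripper is mounted at the origin on the work surface. World frame = base frame: x ahead of the robot, y to its left, z up, the work surface at z = 0. Lengths are in m, angles in degrees, forces in N, time in s.
With the tool pointing down it reaches from about 0.425 to 0.875 m from the base axis. Payload 4.7 kg.
Tool frame: the origin (TCP) lies midway between the tips of the shut fingers; the grasp point (between the pads) lies 19 mm behind it; z points along the fingers, y is the direction in which the jaws open and shut (so a half turn about z gives the same grasp; the last joint's range is limited). The gripper opens to 87 mm and grips with 3 to 60 N. Pads are 19 mm wide; open, the fingers measure 117 mm over their backs; the gripper's body (75 mm by 190 mm) begins 51 mm behind the grasp point.
Start: joints at [-63.363, 18.392, -4.016, 83.108, 1.295, 78.541, -3.26], TCP at [0.283, 0.585, 0.223] pointing down, gripper open.
Joint ranges: [-163.93, 163.93], [-17.29, 119.83], [-79.2, 71.16], [3.27, 140.29], [-89.18, 269.18], [5.43, 117.66], [-154.24, 154.24]. Speed limits (degrees/s): [147.25, 147.25, 180, 180, 180, 180, 180].

INTERFACE

Orientations are given as [roll, pitch, yaw] about the fixed x, y, z axes, in that order (R = Rz(yaw) Ry(pitch) Rx(roll)).
In Python, from cell import env gives the robot as it stands. The module is installed in compiled form; this text tells all that it offers.
- The arm moves only by the tool servo_tool, never from a script. Its argument "plan" is a list of rows, each a list of 3 entries, a list of its own where there are three numbers: the opening, from 0 (shut) to 1 (fully open), then the shift along the tool's x, y, z in cm, then the turn, a rotation vector about the tool's x, y, z in degrees. A call has 1 to 20 rows; each row shifts and turns the pose as measured when the row begins, along the tool's axes as they then stand; what a row does not reach is not made up. A row lasts 1/12 s, in which the tool goes at most 41.7 mm and 7.16 degrees, less where a joint would pass 70% of its speed; a pose out of reach is approached as far as the arm can. A call is refused whole if a number of a shift passes 4.17 or a number of a turn 7.16, either way. A call with a gripper value outside its range is refused whole. The fingers move at their own pace and stop on an object; "force" is the grip in N (left out, the last holds). Time passes only in rows, so rows that do not move let the fingers close. It gives the time, the measured TCP pose, the force and the opening at its end, in the units of the state.
- env.get_obs(): the state, without advancing time (a new reading comes with each control period).
- env.read_camera(name): name is "side" or "top"; returns a dict with "image" (384x512x3 uint8, blue, green, red), "fx", "fy", "cx", "cy" (pixels), "rvec" (rotation vector, rad) and "tvec" (3), from world to camera coordinates, as OpenCV has them. Camera axes: x right, y down, z forward; pixel columns grow to the right and rows downward; lengths in m; the calibration is good to about 2 mm. A picture is of the moment at which its call begins. There is no depth.
- env.sign_off(): hands the job in, once; it reports no verdict.
The state is a dict: "time_s": time; "qpos": joint angles; "joint_velocities": joint speeds; "effort": joint torques, N m; "tool_pos": TCP position; "tool_rot": TCP orientation; "force": force on the tool from outside, world axes, zero at the start; "wrist_torque": the same for the moment, N m; "grip_width": finger opening in m.
Only numpy, scipy, OpenCV 4.12 (cv2) and the standard library are available. Lean on these libraries where they do the work, as an engineer would, in place of code of your own. Each camera call takes 0.05 s, during which the arm holds its last target. There are 200 camera calls.

TASK

The last cell is stuck in the barrel of the hall torch, which is clipped in its bracket on the ledge with both ends unscrewed. Pick up the wooden shoehorn, put its round handle into the open end of the barrel that is away from the terracotta dish and push the cell right out of the other end so that it drops into the dish, without touching the cell with the gripper. Then draw the shoehorn out and lay it flat on the ledge again, leaving the dish and everything else where it stands.

Things in the scene. Friction and masses are not known exactly. Their poses are not given: they have to be found in the camera images.
- torch: aluminium torch barrel, a straight level tube 110 mm long, outside diameter 33 mm, open at both ends, clipped in a steel bracket (58 x 46 mm) screwed to the ledge; it does not move. Origin: centre of the bracket's underside, on the ledge. y axis along the barrel, z up. A black switch housing 72 mm long, 13 mm wide on top of the barrel reaches 69 mm above the ledge
- bore_mid (a point): middle of the barrel's round bore, on its axis, 46 mm above the ledge. Bore diameter 28 mm. Two bowed leaf springs at the top of the bore, 22 mm either side of this point, hang at most 3 mm into it; they grip the cell, which takes some 5 to 15 N to start and less to keep moving and stays where it is left, and give way to a rod
- mouth_plus (a point): centre of the barrel's open end on the torch's +y side, on the bore's axis, 55 mm from its middle
- mouth_minus (a point): centre of the barrel's open end on the torch's -y side, on the bore's axis, 55 mm from its middle
- cell: C-size battery cell, a cylinder 26 mm in diameter and 50 mm long, 66 g, stuck inside the barrel and hidden by it (its middle up to 28 mm either way from the barrel's middle). Origin: its centre; its y axis runs along the cylinder
- shoehorn: short wooden shoehorn, 240 mm long, 55 g, lying flat on the ledge beyond the torch: straight round handle 20 mm in diameter, 160 mm long; shallow scooped blade 80 mm long, 46 mm wide. Origin: on the ledge under the collar where handle and blade meet; x axis along the handle to its tip, z up; handle's axis 10 mm above the origin. Grip it near the collar to leave handle enough for the barrel
- handle_tip (a point): centre of the flat end of the shoehorn's handle, on its axis, 160 mm from the origin
- blade_end (a point): middle of the far end of the shoehorn's blade, 80 mm from the origin, 2.5 mm above the underside
- dish: round loose terracotta dish, 120 mm across the rim, 20 mm high, 6 mm thick floor, wall 5 mm, 260 g; it stands on the ledge under one mouth of the barrel (its rim 9 mm below the barrel), its centre about 38 mm beyond that mouth. Which mouth varies. A cell in it, lying or standing on end, has its centre 19 to 31 mm above the ledge. Origin: centre of its underside
- balm_tin: flat round chrome lip balm tin, 53 mm in diameter, 14 mm high, on the ledge near the other mouth, under the line of the barrel; to be left alone. Origin: centre of its underside
- torch_head: the unscrewed head of the torch, aluminium, standing on its wide lens end, 46 mm in diameter, 50 mm high, on the ledge on the robot's side of the torch; to be left alone. Origin: centre of its underside
- bike_key: black plastic bike lock key lying flat, about 72 mm long, 26 mm wide, 9 mm high, on the ledge on the robot's side of the torch; to be left alone. Origin: on the ledge, 30 mm from the end of its plastic head, 42 mm from its tip along its x axis
Mind the look-alikes: they are no part of the job. Of the things shaped like the shoehorn, the wooden one is meant.

How it is judged (in metres and radians):
On the way, in this order (a step that is already met when the one before it is completed fails the run):
1. the shoehorn's handle is inside the barrel and presses on the cell (y of handle_tip in the frame of torch between -0.055 and 0.055 m and x of handle_tip in the frame of torch between -0.014 and 0.014 m and z of handle_tip in the frame of torch between 0.032 and 0.06 m and contact force between shoehorn and cell above 0.5 N), for 0.1 s.
2. the cell has dropped into the dish, clear of the barrel (horizontal distance between cell and dish below 0.05 m and height (world z) of cell below 0.034 m and contact force between torch and cell below 0.05 N), for 0.2 s.
At the end, for the whole second after the job is handed in: the cell rests in the dish, standing or lying (its centre within 50 mm of the dish's centre and less than 34 mm above the ledge) and no longer touches the barrel, and the shoehorn lies flat and still on the ledge (handle tip less than 20 mm, blade end less than 25 mm above it), released (all of step 2 and height (world z) of each of cell, handle_tip above 0 m and linear speed of each of cell, shoehorn below 0.03 m/s and height (world z) of handle_tip below 0.02 m and height (world z) of blade_end between -0.002 and 0.025 m).
It fails at once if the gripper touches the cell (contact force between any of the fingers, the arm and cell above 0.5 N).
It fails at once if the dish is shifted by more than 25 mm (distance of dish from where it was at the start of the episode above 0.025 m).
It fails at once if the lip balm tin is shifted by more than 20 mm (distance of balm_tin from where it was at the start of the episode above 0.02 m).
It fails at once if the torch head is shifted by more than 20 mm (distance of torch_head from where it was at the start of the episode above 0.02 m).
It fails at once if the bike lock key is shifted by more than 20 mm (distance of bike_key from where it was at the start of the episode above 0.02 m).
It also fails if it takes over 61 s, if anything falls off the work surface, if the arm or the gripper's body presses on something with over 40 N, if the wrist force passes 120 N, or if a joint passes its speed limit or range.

## Working session

There is one attempt and no reset: what is moved stays moved. The work goes in short steps, Python scripts to look and compute and a tool call to move; the robot and the scene stay as the last step left them, time stands still between calls to the robot, and variables do not carry over. Pictures are saved under pics/ and viewed, about 8 in all and at most 12, crops included, and the job is handed in when it is done.

Besides the shell and the picture viewer there is one more tool, called after "Call:" by a JSON object that holds its "name" and its "arguments". servo_tool: Moves the arm, as the interface text tells. Its arguments: {"type":"object","properties":{"plan":{"type":"array"},"force":{"type":"number"}},"required":["plan"]}

```bash
mkdir -p pics; cat > h.py <<'E'
import numpy as np,cv2
from cell import env
def cam(n):
    c=env.read_camera(n); R=cv2.Rodrigues(np.array(c['rvec'],float))[0]; t=np.array(c['tvec'],float).ravel()
    return c['image'],c,R,t
def ray(C,u,v,z):
    _,c,R,t=C; d=R.T@np.array([(u-c['cx'])/c['fx'],(v-c['cy'])/c['fy'],1]); o=-R.T@t
    return o+d*(z-o[2])/d[2]
def proj(C,p):
    _,c,R,t=C; q=R@np.array(p)+t; return c['fx']*q[0]/q[2]+c['cx'],c['fy']*q[1]/q[2]+c['cy']
E
python3 - <<'E'
from h import *
for n in('top','side'):
    C=cam(n); cv2.imwrite(f'pics/{n}0.png',C[0]); print(n,-C[2].T@C[3],C[1]['fx'],C[2][2])
o=env.get_obs(); print(o)
E
```

```text
top [ 0.52838187 -0.07008822  0.99750335] 372.2651933592846 [ 0.10717927 -0.0094824  -0.99419449]
side [-0.01269244  0.54322481  0.62767477] 465.08592835324436 [ 0.59778141 -0.58420192 -0.54896767]
{'time_s': 0.1, 'qpos': array([-63.36180261,  18.43539448,  -4.01680739,  83.16906905,
         1.29534019,  78.54035406,  -3.26091134]), 'joint_velocities': array([ 0.06672139, -0.0471479 ,  0.0541223 , -0.19041727, -0.06920248,
        0.02878178,  0.06750831]), 'effort': array([-1.96488481e-04, -4.92565620e+01, -4.05808333e-01, -3.13399816e+01,
       -6.38556364e-02,  3.94179043e-02,  7.12353926e-05]), 'tool_pos': array([0.28302517, 0.58458882, 0.22155432]), 'tool_rot': array([-1.79900440e+02,  5.41611028e-03,  1.54171795e+02]), 'force': array([ 0.11538008, -0.21366911,  0.19261478]), 'wrist_torque': array([ 0.01365853, -0.07350872, -0.03110383]), 'grip_width': 0.08720099200141286}
```

View pics/top0.png

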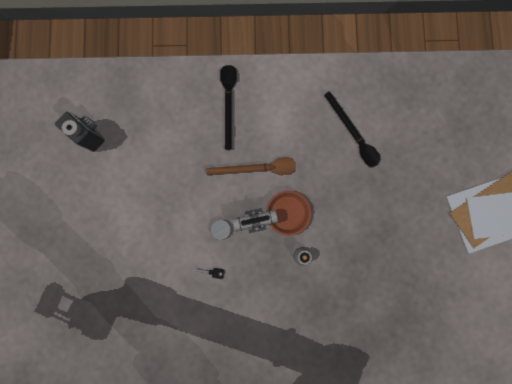

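View pics/side0.png

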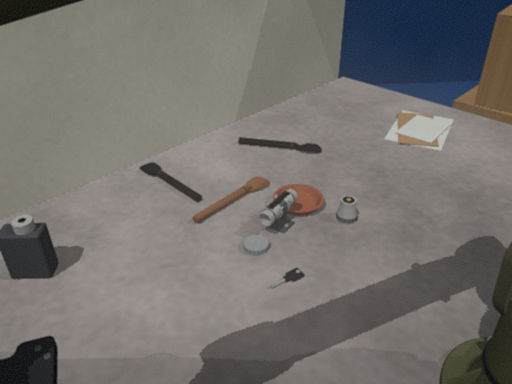

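Top picture: the shoehorn-like things are the wooden one (250,168), a black one (228,105) and another black one (350,130). I choose the wooden one. The torch is at (255,220), the dish at (290,213), the tin at (221,229), the head at (304,257) and the key at (212,272). The side view agrees (wooden at (232,200)).

```bash
python3 - <<'E'
from h import *
C=cam('top');S=cam('side')
a=cv2.resize(C[0][145:285,195:330],None,fx=4,fy=4,interpolation=cv2.INTER_CUBIC)
b=cv2.resize(S[0][165:265,185:335],None,fx=4,fy=4,interpolation=cv2.INTER_CUBIC)
cv2.imwrite('pics/ca.png',a);cv2.imwrite('pics/cb.png',b)
# brown/orange mask
for n,K in(('top',C),('side',S)):
    h=cv2.cvtColor(K[0],cv2.COLOR_BGR2HSV); m=((h[...,0]<18)&(h[...,1]>110)&(h[...,2]>50)).astype(np.uint8)
    if n=='top': m[:100]=0
    k,l,st,ce=cv2.connectedComponentsWithStats(m)
    for i in range(1,k):
        if st[i,4]>60:
            ys,xs=np.nonzero(l==i); print(n,st[i],ce[i].round(1))
            if st[i,0]<330:
                z=.01; P=np.array([ray(K,u,v,z)[:2] for u,v in zip(xs,ys)]); c=P.mean(0)
                w,V=np.linalg.eigh(np.cov(P.T)); q=(P-c)@V; print(c.round(4),V[:,1].round(4),q.min(0).round(4),q.max(0).round(4))
E
```

```text
top [207 158  88  16 702] [258.8 167.4]
[ 0.6804 -0.0848] [-0.0486  0.9988] [-0.0216 -0.0951] [0.0207 0.1394]
top [481 172  31  23 293] [500.7 185.2]
top [ 267  191   44   45 1420] [289.9 212.3]
[ 0.5586 -0.1643] [-0.9761 -0.2175] [-0.0593 -0.0592] [0.0541 0.0578]
top [451 204  33  42 396] [464.1 222.4]
side [ 481    5   31   99 1263] [501.   54.1]
side [246 178  22  13 160] [256.2 182.9]
[ 0.6825 -0.146 ] [-0.0401  0.9992] [-0.0203 -0.0265] [0.0204 0.0323]
side [275 185  49  28 687] [305.  197.6]
[ 0.554  -0.1801] [-0.8574  0.5147] [-0.0629 -0.0621] [0.0428 0.0568]
side [196 188  49  30 183] [220.4 202.5]
[ 0.6821 -0.0279] [-0.0435  0.9991] [-0.0066 -0.0792] [0.0105 0.077 ]
```

View pics/ca.png

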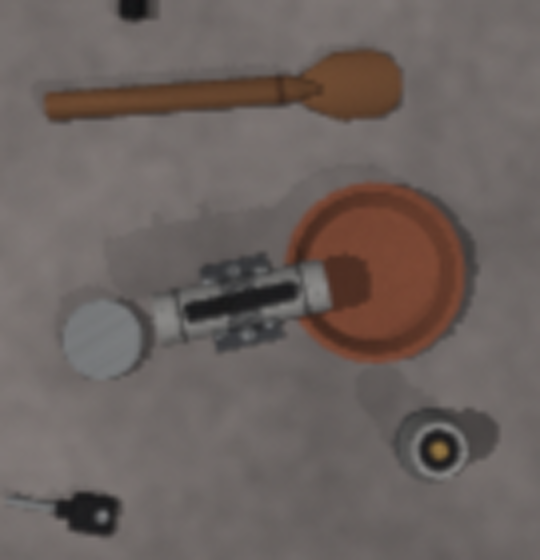

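View pics/cb.png

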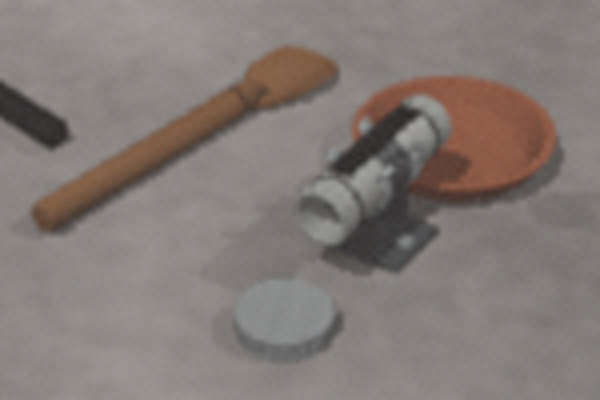

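Crop: the shoehorn is wooden, with its handle tip at top pixel ≈(206,171), collar ≈(265,167) and blade to the right. The dish is under the right (−y) mouth, so the handle goes in from the left (+y) mouth, above the tin. Setting out.

Call:
{"name": "servo_tool", "arguments": {"plan": [[1,[0,0,0],[0,0,6.84]],[1,[0,0,0],[0,0,6.84]],[1,[0,0,0],[0,0,6.84]],[1,[0,0,0],[0,0,6.84]],[1,[0,0,0],[0,0,6.84]],[1,[0,0,0],[0,0,6.84]],[1,[0,0,0],[0,0,6.84]],[1,[0,0,0],[0,0,6.84]],[1,[0,0,0],[0,0,6.84]]], "force": 50}}

```text
time_s: 0.95
tool_pos: [0.2824, 0.5832, 0.2187]
tool_rot: [-179.8, 0.3, 90.0]
force: [-0.0, -0.1, -0.4]
grip_width: 0.0864
```

Call:
{"name": "servo_tool", "arguments": {"plan": [[1,[-3.48,1.84,0],[0,0,0]],[1,[-3.48,1.84,0],[0,0,0]],[1,[-3.48,1.84,0],[0,0,0]],[1,[-3.48,1.84,0],[0,0,0]],[1,[-3.48,1.84,0],[0,0,0]],[1,[-3.48,1.84,0],[0,0,0]],[1,[-3.48,1.84,0],[0,0,0]],[1,[-3.48,1.84,0],[0,0,0]],[1,[-3.48,1.84,0],[0,0,0]],[1,[-3.48,1.84,0],[0,0,0]],[1,[-3.48,1.84,0],[0,0,0]],[1,[-3.48,1.84,0],[0,0,0]],[1,[-3.48,1.84,0],[0,0,0]],[1,[-3.48,1.84,0],[0,0,0]],[1,[-3.48,1.84,0],[0,0,0]],[1,[-3.48,1.84,0],[0,0,0]],[1,[-3.48,1.84,0],[0,0,0]],[1,[-3.48,1.84,0],[0,0,0]],[1,[-3.48,1.84,0],[0,0,0]],[1,[-3.48,1.84,0],[0,0,0]]]}}

```text
time_s: 2.62
tool_pos: [0.6587, -0.1319, 0.2147]
tool_rot: [-179.6, -0.1, 91.1]
force: [0.6, 0.0, 0.6]
grip_width: 0.087
```

```bash
cat >> h.py <<'E'
from scipy.spatial.transform import Rotation as Ro
def st():
    o=env.get_obs(); print(round(o['time_s'],2),o['tool_pos'].round(4),o['tool_rot'].round(2),'f',o['force'].round(1),'w',round(o['grip_width'],4),'q',o['qpos'].round(0)); return o
def rel(p,yaw):
    o=st(); R=Ro.from_euler('xyz',o['tool_rot'],degrees=True); G=Ro.from_euler('xyz',[180,0,yaw],degrees=True)
    print('shift cm',(R.inv().apply(np.array(p)-o['tool_pos'])*100).round(2),'turn',(R.inv()*G).as_rotvec(degrees=True).round(2), 'shift in goal axes',(G.inv().apply(np.array(p)-o['tool_pos'])*100).round(2))
E
python3 - <<'E'
from h import *
C=(cv2.imread('pics/top0.png'),)+cam('top')[1:]
h=cv2.cvtColor(C[0],cv2.COLOR_BGR2HSV); m=((h[...,0]<18)&(h[...,1]>110)&(h[...,2]>50))
ys,xs=np.nonzero(m[150:185,205:300]); xs+=205; ys+=150
P=np.array([ray(C,u,v,.011)[:2] for u,v in zip(xs,ys)])
H=P[(P[:,1]>-.09)]; vx,vy,x0,y0=cv2.fitLine(H.astype(np.float32),cv2.DIST_L2,0,.001,.001).ravel()
print('yaw',np.degrees(np.arctan2(abs(vy),vx*np.sign(vy))),'x at y=-.093',x0+(-.093-y0)*vx/vy,P[:,1].min(),P[:,1].max())
# torch points by eye in crop a (z=.046 silhouette)
for u,v in((150,300),(160,345),(325,262),(332,310)): print(ray(C,195+u/4-.4,145+v/4-.4,.046).round(4))
rel([.681,-.093,.12],92.6)
E
```

```text
yaw 92.734344 x at y=-.093 0.6806443 -0.1794840672434915 0.05398036252936472
[ 0.5422 -0.0132  0.046 ]
[ 0.5137 -0.0191  0.046 ]
[ 0.5638 -0.1252  0.046 ]
[ 0.5333 -0.1287  0.046 ]
2.67 [ 0.6598 -0.1428  0.2135] [-179.68    0.49   90.54] f [ 1.3 -6.5  0.4] w 0.0869 q [-16.  24.  35.  81. -14.  79.  20.]
shift cm [5.04 2.22 9.29] turn [-0.33  0.48 -2.07] shift in goal axes [4.88 2.34 9.35]
```

Call:
{"name": "servo_tool", "arguments": {"plan": [[1,[2.4,1.1,3],[0,0,-1]],[1,[2.4,1.1,3],[0,0,-1]],[1,[0,0,3],[0,0,0]],[1,[0,0,0],[0,0,0]]]}}

```text
time_s: 3.0
tool_pos: [0.6826, -0.1065, 0.1204]
tool_rot: [-179.8, 0.9, 91.7]
force: [-1.1, 0.5, -1.7]
grip_width: 0.0868
```

```bash
python3 - <<'E'
from h import *
rel([.681,-.093,.003],92.6)
E
```

```text
3.0 [ 0.6826 -0.1065  0.1204] [-179.81    0.91   91.68] f [-1.1  0.5 -1.7] w 0.0868 q [-18.  29.  33.  85. -16.  70.  19.]
shift cm [ 1.54 -0.08 11.72] turn [-0.2   0.91 -0.92] shift in goal axes [ 1.35 -0.09 11.74]
```

Call:
{"name": "servo_tool", "arguments": {"plan": [[1,[0.8,0,2],[0,0.5,-0.5]],[1,[0.7,0,2],[0,0.4,-0.4]],[1,[0,0,2],[0,0,0]],[1,[0,0,2],[0,0,0]],[1,[0,0,1.5],[0,0,0]],[1,[0,0,0],[0,0,0]]]}}

```text
time_s: 3.5
tool_pos: [0.6835, -0.0902, 0.0278]
tool_rot: [180.0, -0.0, 92.7]
force: [-0.8, 0.1, 0.1]
grip_width: 0.0868
```

```bash
python3 - <<'E'
from h import *
rel([.681,-.093,.003],92.6)
E
```

```text
3.5 [ 0.6835 -0.0902  0.0278] [ 1.7999e+02 -4.0000e-02  9.2690e+01] f [-0.8  0.1  0.1] w 0.0868 q [-17.  34.  30.  89. -19.  62.  21.]
shift cm [-0.27 -0.26  2.48] turn [ 0.01 -0.04  0.09] shift in goal axes [-0.27 -0.26  2.48]
```

Call:
{"name": "servo_tool", "arguments": {"plan": [[1,[-0.25,-0.25,1],[0,0,0]],[1,[0,0,1],[0,0,0]],[1,[0,0,0.4],[0,0,0]],[1,[0,0,0],[0,0,0]],[0,[0,0,0],[0,0,0]],[0,[0,0,0],[0,0,0]],[0,[0,0,0],[0,0,0]],[0,[0,0,0],[0,0,0]],[0,[0,0,0],[0,0,0]],[0,[0,0,0],[0,0,0]],[0,[0,0,0],[0,0,0]],[0,[0,0,0],[0,0,0]]], "force": 50}}

```text
time_s: 4.5
tool_pos: [0.6855, -0.0946, 0.0095]
tool_rot: [179.4, 0.0, 92.6]
force: [0.3, 0.7, -1.3]
grip_width: 0.0416
```

```bash
python3 - <<'E'
from h import *
rel([.681,-.093,.003],92.6)
E
```

```text
4.5 [ 0.6855 -0.0946  0.0095] [1.7941e+02 4.0000e-02 9.2650e+01] f [ 0.3  0.7 -1.3] w 0.0416 q [-16.  35.  30.  90. -20.  59.  22.]
shift cm [ 0.18 -0.45  0.64] turn [0.59 0.04 0.05] shift in goal axes [ 0.18 -0.44  0.65]
```

Call:
{"name": "servo_tool", "arguments": {"plan": [[0.45,[0,-0.4,0.4],[0.5,0,0]],[0.45,[0,0,0.3],[0,0,0]],[0,[0,0,0],[0,0,0]],[0,[0,0,0],[0,0,0]],[0,[0,0,0],[0,0,0]],[0,[0,0,0],[0,0,0]],[0,[0,0,0],[0,0,0]],[0,[0,0,0],[0,0,0]]]}}

```text
time_s: 5.17
tool_pos: [0.6807, -0.0947, 0.0012]
tool_rot: [-180.0, 0.0, 92.7]
force: [0.2, 0.1, 0.5]
grip_width: 0.0187
```

```bash
python3 - <<'E'
from h import *
rel([.681,-.093,.003],92.6)
E
```

```text
5.17 [ 0.6807 -0.0947  0.0012] [-1.7998e+02  3.0000e-02  9.2660e+01] f [0.2 0.1 0.5] w 0.0187 q [-16.  36.  30.  90. -20.  59.  22.]
shift cm [ 0.16  0.04 -0.18] turn [-0.02  0.03  0.06] shift in goal axes [ 0.16  0.04 -0.18]
```

Call:
{"name": "servo_tool", "arguments": {"plan": [[0,[0,0,-1.5],[0,0,0]],[0,[0,0,-3],[0,0,0]],[0,[0,0,-3],[0,0,0]],[0,[0,0,-3],[0,0,0]],[0,[2.5,-0.6,0],[0,0,0]],[0,[2.5,-0.6,0],[0,0,0]],[0,[2.5,-0.6,0],[0,0,0]],[0,[2.5,-0.6,0],[0,0,0]],[0,[2.5,-0.6,0],[0,0,0]],[0,[2.5,-0.6,0],[0,0,0]],[0,[2.5,-0.6,0],[0,0,0]],[0,[2.5,-0.6,0],[0,0,0]]]}}

```text
time_s: 6.17
tool_pos: [0.6258, 0.0977, 0.1251]
tool_rot: [179.3, 0.3, 91.5]
force: [0.4, -0.5, -0.2]
grip_width: 0.0189
```

Call:
{"name": "servo_tool", "arguments": {"plan": [[0,[0,0,0],[0,0,7.1]],[0,[0,0,0],[0,0,7.1]],[0,[0,0,0],[0,0,7.1]],[0,[0,0,0],[0,0,7.1]],[0,[0,0,0],[0,0,7.1]],[0,[0,0,0],[0,0,7.1]],[0,[0,0,0],[0,0,7.1]],[0,[0,0,0],[0,0,7.1]],[0,[0,0,0],[0,0,7.1]],[0,[0,0,0],[0,0,7.1]],[0,[0,0,0],[0,0,7.1]],[0,[0,0,0],[0,0,7.1]],[0,[0,0,0],[0,0,0]]]}}

```text
time_s: 7.25
tool_pos: [0.6252, 0.1103, 0.1423]
tool_rot: [-179.6, -1.3, 5.6]
force: [0.1, 0.1, -1.7]
grip_width: 0.0189
```

```bash
python3 - <<'E'
from h import *
rel([.62,.11,.002],0)
a=cam('side')[0]; b=cam('top')[0]
cv2.imwrite('pics/2.png',cv2.resize(np.hstack([a,b]),(800,300),interpolation=cv2.INTER_AREA))
E
```

```text
7.25 [0.6252 0.1103 0.1423] [-179.57   -1.29    5.57] f [ 0.1  0.1 -1.7] w 0.0189 q [-49.  23.  46.  94. -18.  69. -83.]
shift cm [-0.83  0.08 14.02] turn [-0.49 -1.27  5.58] shift in goal axes [-0.52  0.03 14.03]
```

View pics/2.png

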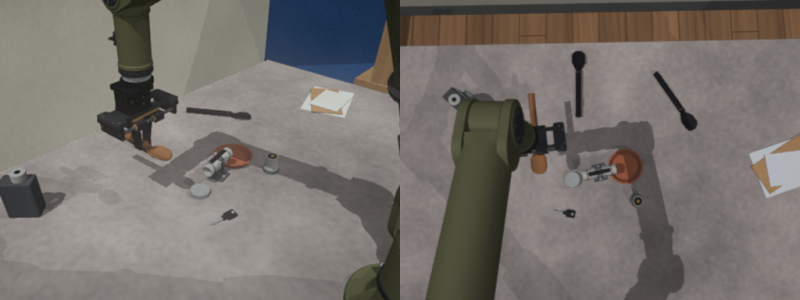

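The shoehorn is held near the collar with its handle pointing +x (side view: hand (140,115), blade (155,153)). The last joint can't make the full half turn, so I'll set it down here and regrip turned by 180°.

Call:
{"name": "servo_tool", "arguments": {"plan": [[0,[-0.5,0,3],[-0.5,-1.2,5.5]],[0,[0,0,3],[0,0,0]],[0,[0,0,3],[0,0,0]],[0,[0,0,2],[0,0,0]],[0,[0,0,0],[0,0,0]]]}}

```text
time_s: 7.77
tool_pos: [0.6244, 0.1121, 0.0336]
tool_rot: [-179.7, -0.5, 1.2]
force: [-0.6, -1.0, -0.9]
grip_width: 0.0187
```

```bash
python3 - <<'E'
from h import *
rel([.62,.11,.002],0)
E
```

```text
7.77 [0.6244 0.1121 0.0336] [-179.71   -0.5     1.22] f [-0.6 -1.  -0.9] w 0.0187 q [-46.  30.  43.  99. -24.  60. -83.]
shift cm [-0.47  0.21  3.15] turn [-0.29 -0.5   1.23] shift in goal axes [-0.44  0.21  3.16]
```

Call:
{"name": "servo_tool", "arguments": {"plan": [[0,[0,0,1.3],[-0.3,-0.5,0]],[0,[0,0,1],[0,0,0]],[0,[0,0,0.5],[0,0,0]],[0,[0,0,0.2],[0,0,0]],[0,[0,0,0],[0,0,0]]]}}

```text
time_s: 8.18
tool_pos: [0.6262, 0.1125, 0.0059]
tool_rot: [-179.9, -0.1, 1.7]
force: [-0.1, 0.3, 0.1]
grip_width: 0.0188
```

```bash
python3 - <<'E'
from h import *
rel([.62,.11,.002],0)
E
```

```text
8.18 [0.6262 0.1125 0.0059] [-1.7991e+02 -1.4000e-01  1.6700e+00] f [-0.1  0.3  0.1] w 0.0188 q [-45.  33.  42.  99. -25.  58. -82.]
shift cm [-0.63  0.23  0.39] turn [-0.1  -0.14  1.67] shift in goal axes [-0.62  0.25  0.39]
```

Call:
{"name": "servo_tool", "arguments": {"plan": [[0,[0,0,0.4],[0,0,0]],[0,[0,0,0],[0,0,0]],[0.5,[0,0,0],[0,0,0]],[0.5,[0,0,0],[0,0,0]],[0.5,[0,0,0],[0,0,0]],[0.7,[0,0,0],[0,0,0]],[0.7,[0,0,-2],[0,0,0]],[0.7,[0,0,-3],[0,0,0]],[0.7,[0,0,-3],[0,0,0]],[0.7,[0,0,-1],[0,0,0]]]}}

```text
time_s: 9.02
tool_pos: [0.6253, 0.1118, 0.0952]
tool_rot: [-179.9, -0.1, 1.7]
force: [1.9, -0.8, 0.1]
grip_width: 0.059
```

Call:
{"name": "servo_tool", "arguments": {"plan": [[0.7,[0,0,0],[0,0,-7.1]],[0.7,[0,0,0],[0,0,-7.1]],[0.7,[0,0,0],[0,0,-7.1]],[0.7,[0,0,0],[0,0,-7.1]],[0.7,[0,0,0],[0,0,-7.1]],[0.7,[0,0,0],[0,0,-7.1]],[0.7,[0,0,0],[0,0,-7.1]],[0.7,[0,0,0],[0,0,-7.1]],[0.7,[0,0,0],[0,0,-7.1]],[0.7,[0,0,0],[0,0,-7.1]],[0.7,[0,0,0],[0,0,-7.1]],[0.7,[0,0,0],[0,0,-7.1]],[0.7,[0,0,0],[0,0,-7.1]],[0.7,[0,0,0],[0,0,-7.1]],[0.7,[0,0,0],[0,0,-7.1]],[0.7,[0,0,0],[0,0,-7.1]],[0.7,[0,0,0],[0,0,-7.1]],[0.7,[0,0,0],[0,0,-7.1]],[0.7,[0,0,0],[0,0,-7.1]],[0.7,[0,0,0],[0,0,-7.1]]]}}

```text
time_s: 10.68
tool_pos: [0.6257, 0.1116, 0.0939]
tool_rot: [179.7, 0.1, 145.2]
force: [0.3, -1.0, 0.5]
grip_width: 0.0608
```

```bash
python3 - <<'E'
from h import *
rel([.6262,.1125,.002],-178.5)
E
```

```text
10.68 [0.6257 0.1116 0.0939] [1.7969e+02 1.2000e-01 1.4521e+02] f [ 0.3 -1.   0.5] w 0.0608 q [-28.  22.  19.  95.  -8.  64.  49.]
shift cm [0.02 0.05 9.19] turn [  0.27   0.21 -36.29] shift in goal axes [-0.05  0.08  9.19]
```

Call:
{"name": "servo_tool", "arguments": {"plan": [[0.7,[0,0,0],[0,0,-7.1]],[0.7,[0,0,0],[0,0,-7.1]],[0.7,[0,0,0],[0,0,-7.1]],[0.7,[0,0,0],[0,0,-7.1]],[0.7,[0,0,0],[0,0,-7.1]],[0.7,[0,0,1.5],[0,0,0]],[0.7,[0,0,2],[0,0,0]],[0.7,[0,0,1.5],[0,0,0]],[0.7,[0,0,0],[0,0,0]]]}}

```text
time_s: 11.43
tool_pos: [0.6258, 0.1109, 0.0404]
tool_rot: [179.7, 0.3, -178.7]
force: [0.5, -1.1, -0.7]
grip_width: 0.0609
```

```bash
python3 - <<'E'
from h import *
rel([.6262,.1125,.002],-178.5)
E
```

```text
11.43 [0.6258 0.1109 0.0404] [ 179.74    0.32 -178.67] f [ 0.5 -1.1 -0.7] w 0.0609 q [-22.  25.  12.  97.  -6.  58.  84.]
shift cm [-0.02  0.14  3.84] turn [ 0.26  0.32 -0.17] shift in goal axes [-0.04  0.16  3.84]
```

Call:
{"name": "servo_tool", "arguments": {"plan": [[0.7,[0,0.15,1.5],[0.2,0.3,0]],[0.7,[0,0,1.2],[0,0,0]],[0.7,[0,0,0.6],[0,0,0]],[0.7,[0,0,0.3],[0,0,0]],[0.7,[0,0,0],[0,0,0]]]}}

```text
time_s: 11.85
tool_pos: [0.626, 0.1127, 0.0013]
tool_rot: [180.0, -0.0, -178.7]
force: [0.1, -0.3, 0.6]
grip_width: 0.0611
```

```bash
python3 - <<'E'
from h import *
rel([.6262,.1125,.002],-178.5)
E
```

```text
11.85 [0.626  0.1127 0.0013] [ 1.7996e+02 -2.0000e-02 -1.7868e+02] f [ 0.1 -0.3  0.6] w 0.0611 q [-22.  28.  12.  98.  -7.  55.  84.]
shift cm [-0.02 -0.02 -0.07] turn [ 0.04 -0.02 -0.18] shift in goal axes [-0.02 -0.02 -0.07]
```

Call:
{"name": "servo_tool", "arguments": {"plan": [[0,[0,0,0],[0,0,0]],[0,[0,0,0],[0,0,0]],[0,[0,0,0],[0,0,0]],[0,[0,0,0],[0,0,0]],[0,[0,0,0],[0,0,0]],[0,[0,0,0],[0,0,0]],[0,[0,0,0],[0,0,0]],[0,[0,0,-1.5],[0,0,0]],[0,[0,0,-3],[0,0,0]],[0,[0,0,-3],[0,0,0]],[0,[0,0,-3],[0,0,0]],[0,[0,0,-1],[0,0,0]]], "force": 55}}

```text
time_s: 12.85
tool_pos: [0.6236, 0.112, 0.1181]
tool_rot: [-179.9, -0.4, -178.7]
force: [1.6, 0.3, 0.3]
grip_width: 0.0188
```

Call:
{"name": "servo_tool", "arguments": {"plan": [[0,[-1.2,0,0],[0,0,6.7]],[0,[-1.2,0,0],[0,0,6.7]],[0,[-1.2,0,0],[0,0,6.7]],[0,[0,0,0],[0,0,6.7]],[0,[0,0,0],[0,0,6.7]],[0,[0,0,0],[0,0,6.7]],[0,[0,0,0],[0,0,6.7]],[0,[0,0,0],[0,0,6.7]],[0,[0,0,0],[0,0,6.7]],[0,[0,0,0],[0,0,6.7]],[0,[0,0,0],[0,0,6.7]],[0,[0,0,0],[0,0,6.7]],[0,[0,0,0],[0,0,0]]]}}

```text
time_s: 13.93
tool_pos: [0.6604, 0.1086, 0.1163]
tool_rot: [-179.7, -0.0, 96.9]
force: [-0.1, -0.1, 0.3]
grip_width: 0.0189
```

```bash
python3 - <<'E'
from h import *
# mouth (.528,-.016); handle dir -79.5deg; hand 0.185 back
import math
d=np.array([math.cos(math.radians(-79.5)),math.sin(math.radians(-79.5))])
p=np.array([.528,-.016])-d*.180; print(p)
rel([*p,.12],100.5)
C=cam('top');S=cam('side')
cv2.imwrite('pics/t3.png',C[0]);cv2.imwrite('pics/s3.png',S[0])
a=cv2.resize(S[0][80:280,130:370],(600,500),interpolation=cv2.INTER_CUBIC)
cv2.imwrite('pics/3.png',a)
E
```

```text
[0.49519761 0.16098588]
13.93 [0.6604 0.1086 0.1163] [-1.7966e+02 -4.0000e-02  9.6900e+01] f [-0.1 -0.1  0.3] w 0.0189 q [-33.  26.  28.  88. -13.  69.   4.]
shift cm [  7.19 -15.77  -0.27] turn [-0.34 -0.05 -3.6 ] shift in goal axes [  8.16 -15.29  -0.37]
```

View pics/3.png

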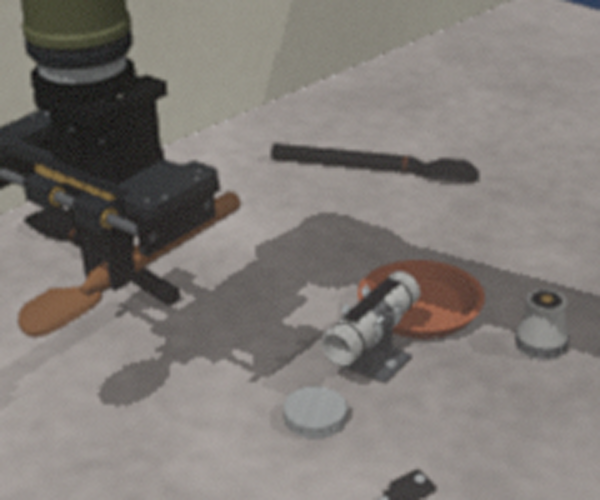

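The hand holds the collar with the handle now toward −y (crop tip (235,205)). The barrel's open mouth is at crop (343,348). Moving to stand before it.

Call:
{"name": "servo_tool", "arguments": {"plan": [[0,[0,0,0],[0.3,0,-3.6]],[0,[1.4,-2.5,0],[0,0,0]],[0,[1.4,-2.5,0],[0,0,0]],[0,[1.4,-2.5,0],[0,0,0]],[0,[1.4,-2.5,0],[0,0,0]],[0,[1.4,-2.5,0],[0,0,0]],[0,[1.4,-2.5,0],[0,0,0]],[0,[0,0,2],[0,0,0]],[0,[0,0,2],[0,0,0]],[0,[0,0,0],[0,0,0]]]}}

```text
time_s: 14.87
tool_pos: [0.4888, 0.1618, 0.0755]
tool_rot: [-179.5, -0.1, 103.1]
force: [-1.0, -0.2, -1.1]
grip_width: 0.0187
```

```bash
python3 - <<'E'
from h import *
rel([.495,.161,.037],100.5)
E
```

```text
14.87 [0.4888 0.1618 0.0755] [-1.7952e+02 -6.0000e-02  1.0306e+02] f [-1.  -0.2 -1.1] w 0.0187 q [-44.  10.  25. 112.  -5.  59.  -4.]
shift cm [-0.22  0.62  3.84] turn [-0.48 -0.05  2.56] shift in goal axes [-0.19  0.59  3.85]
```

Call:
{"name": "servo_tool", "arguments": {"plan": [[0,[0,0.3,1.8],[-0.4,0,2]],[0,[0,0.3,1.2],[0,0,0.5]],[0,[0,0,0.5],[0,0,0]],[0,[0,0,0],[0,0,0]]]}}

```text
time_s: 15.2
tool_pos: [0.4965, 0.1632, 0.0412]
tool_rot: [179.9, -0.1, 100.9]
force: [-0.7, -0.1, -0.6]
grip_width: 0.0186
```

```bash
python3 - <<'E'
from h import *
rel([.495,.161,.037],100.5)
C=cam('top');S=cam('side')
cv2.imwrite('pics/t4.png',C[0]);cv2.imwrite('pics/s4.png',S[0])
a=cv2.resize(C[0][190:250,190:300],None,fx=7,fy=7,interpolation=cv2.INTER_CUBIC)
b=cv2.resize(S[0][165:240,210:320],None,fx=7,fy=7,interpolation=cv2.INTER_CUBIC)
cv2.imwrite('pics/4a.png',a);cv2.imwrite('pics/4b.png',b)
E
```

```text
15.2 [0.4965 0.1632 0.0412] [ 1.7994e+02 -7.0000e-02  1.0089e+02] f [-0.7 -0.1 -0.6] w 0.0186 q [-44.  13.  25. 113.  -7.  55.  -4.]
shift cm [-0.19 -0.19  0.42] turn [ 0.06 -0.07  0.39] shift in goal axes [-0.19 -0.19  0.42]
```

View pics/4a.png

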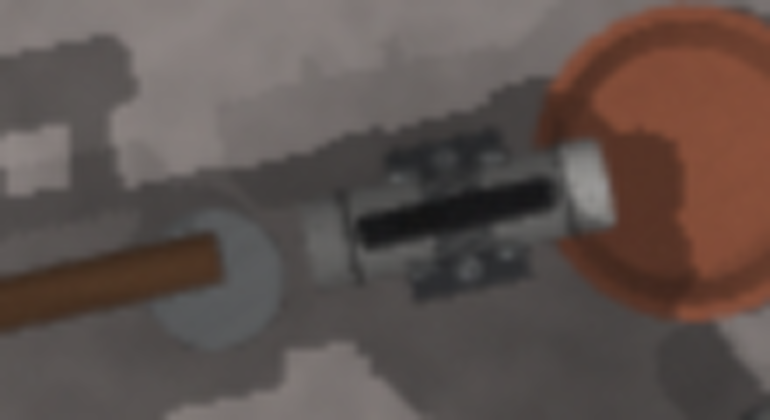

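View pics/4b.png

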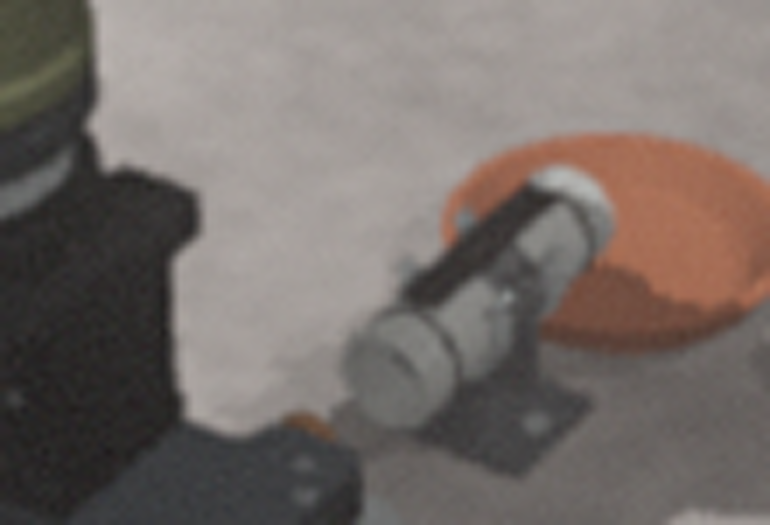

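```bash
python3 - <<'E'
from h import *
C=cam('top');S=cam('side')
f=lambda U,V,z:ray(C,190+(U+.5)/7-.5,190+(V+.5)/7-.5,z)[:2]
tip=f(219,258,.050);h0=f(0,306,.050)
mp=f(308,244.5,.046);mm=f(608,181,.046)
ang=lambda a,b:np.degrees(np.arctan2(*(b-a)[::-1]))
print('tip',tip,'hang',ang(h0,tip),'mp',mp,'mm',mm,np.linalg.norm(mp-mm),'tang',ang(mp,mm))
d=(mm-mp)/np.linalg.norm(mm-mp); n=np.array([-d[1],d[0]])
print('tip along,lat',(tip-mp)@d,(tip-mp)@n)
o=env.get_obs(); p=o['tool_pos']; print('tip-hand',np.linalg.norm(tip-p[:2]),ang(p[:2],tip))
for z in(.040,.050,.060): print(z,[7*(a-b) for a,b in zip(proj(S,[*tip,z]),(210,165))])
for z in(.030,.046,.062): print('mouth',z,[7*(a-b) for a,b in zip(proj(S,[*mp,z]),(210,165))])
E
```

```text
tip [0.52565987 0.01526214] hang -79.00085414048785 mp [ 0.52977111 -0.01670547] mm [ 0.55024022 -0.12624086] 0.1114315283253595 tang -79.41510334069578
tip along,lat -0.032178841803258064 0.0018309212538270194
tip-hand 0.15112443908817008 -79.28470301597297
0.04 [np.float64(313.3457355096042), np.float64(448.6974551394803)]
0.05 [np.float64(312.9410332013831), np.float64(421.506943226394)]
0.06 [np.float64(312.5316133838529), np.float64(393.99947860393195)]
mouth 0.03 [np.float64(379.25035047174936), np.float64(422.12297711501355)]
mouth 0.046 [np.float64(379.2147290043412), np.float64(379.42324983148967)]
mouth 0.062 [np.float64(379.1784570063241), np.float64(335.9437264974515)]
```

```bash
python3 - <<'E'
from h import *
S=cam('side');C=cam('top')
h=cv2.cvtColor(S[0],cv2.COLOR_BGR2HSV)
for v in range(220,231): print(v,[tuple(int(x) for x in h[v,u]) for u in range(248,261)])
t=np.array([.5257,.0153]); d=np.array([.19,-.982]);n=np.array([.982,.19])
for z in(.044,.050):
  print(z,[np.round(proj(S,[*(t+n*.01*np.cos(a)),z+.01*np.sin(a)]),1).tolist() for a in np.arange(0,6.3,np.pi/4)])
E
```

```text
220 [(17, 15, 154), (10, 15, 149), (3, 15, 150), (8, 14, 147), (13, 16, 144), (11, 14, 141), (13, 16, 140), (10, 16, 141), (8, 14, 141), (7, 16, 142), (3, 16, 142), (10, 12, 125), (15, 9, 109)]
221 [(8, 14, 150), (10, 16, 147), (12, 17, 148), (8, 14, 145), (13, 13, 142), (13, 16, 143), (11, 15, 140), (10, 17, 139), (4, 14, 143), (15, 14, 142), (8, 15, 139), (13, 14, 127), (23, 9, 109)]
222 [(8, 14, 148), (17, 12, 146), (10, 16, 146), (11, 20, 143), (11, 20, 138), (8, 20, 138), (12, 18, 140), (13, 13, 141), (15, 11, 140), (11, 15, 136), (10, 18, 131), (15, 24, 108), (6, 13, 98)]
223 [(8, 14, 147), (12, 17, 149), (11, 20, 137), (10, 38, 121), (12, 48, 121), (8, 46, 123), (16, 34, 129), (15, 19, 137), (8, 15, 137), (10, 14, 113), (11, 20, 101), (10, 17, 91), (9, 19, 93)]
224 [(10, 17, 139), (13, 17, 135), (9, 34, 120), (12, 68, 101), (13, 100, 99), (12, 103, 104), (12, 82, 112), (10, 49, 126), (9, 25, 131), (15, 19, 105), (10, 17, 92), (20, 17, 91), (10, 17, 90)]
225 [(0, 3, 93), (12, 14, 90), (10, 29, 79), (9, 46, 77), (10, 78, 88), (11, 101, 98), (12, 109, 103), (13, 89, 109), (11, 62
[... 616 characters left out ...]
, (10, 18, 85)]
229 [(90, 4, 62), (110, 12, 64), (110, 12, 63), (96, 20, 65), (130, 10, 73), (120, 7, 72), (120, 4, 71), (120, 4, 65), (108, 19, 68), (130, 11, 67), (120, 4, 66), (120, 7, 71), (150, 3, 73)]
230 [(120, 8, 63), (126, 19, 66), (120, 4, 65), (140, 11, 67), (120, 9, 85), (105, 6, 88), (120, 12, 87), (110, 11, 70), (150, 8, 65), (98, 16, 63), (120, 11, 68), (100, 12, 65), (150, 7, 70)]
0.044 [[250.7, 225.9], [251.8, 223.6], [254.7, 223.6], [257.6, 226.0], [258.8, 229.2], [257.6, 231.5], [254.8, 231.4], [251.9, 229.1], [250.7, 225.9]]
0.05 [[250.6, 223.6], [251.8, 221.3], [254.6, 221.3], [257.5, 223.6], [258.8, 226.9], [257.6, 229.1], [254.7, 229.1], [251.9, 226.8], [250.6, 223.6]]
```

```bash
python3 - <<'E'
from h import *
S=cam('side')
n=np.array([.982,.19])
A=np.arange(0,6.3,.05)
for q in([.5298,-.0167],[.5502,-.1262]):
  P=np.array([proj(S,[*(np.array(q)+n*.0165*np.cos(a)),.046+.0165*np.sin(a)]) for a in A]); P=(P-[210,165])*7
  print('u',P[:,0].min(),P[:,0].max(),'v',P[:,1].min(),P[:,1].max(), P[P[:,0].argmin()],P[P[:,1].argmax()])
g=S[0][:,:,1]
for v in range(206,230): print(v,g[v,254:282].tolist())
E
```

```text
u 333.13282694268275 425.87724535968 v 331.1222338573937 427.12018752012693 [333.13282694 361.38401714] [397.65444954 427.12018752]
u 526.3023289390031 615.2354098179712 v 160.85286095483778 251.71956678754376 [526.30232894 192.53472784] [584.58153903 251.71956679]
206 [159, 158, 158, 161, 158, 160, 160, 161, 160, 159, 155, 145, 125, 91, 60, 51, 52, 54, 53, 51, 64, 93, 124, 133, 136, 129, 111, 95]
207 [160, 161, 159, 161, 161, 159, 159, 159, 159, 160, 156, 142, 116, 86, 62, 49, 46, 53, 54, 65, 96, 121, 133, 132, 135, 132, 121, 120]
208 [161, 162, 159, 158, 160, 160, 160, 156, 156, 154, 144, 128, 106, 88, 78, 67, 63, 64, 73, 98, 125, 133, 135, 135, 134, 125, 118, 122]
209 [159, 158, 160, 156, 158, 159, 156, 148, 146, 134, 112, 95, 94, 91, 90, 80, 81, 92, 104, 128, 133, 135, 135, 132, 127, 111, 103, 107]
210 [156, 154, 155, 157, 156, 153, 147, 142, 131, 114, 108, 112, 116, 119, 119, 107, 92, 96, 117, 131, 136, 136, 132, 132, 128, 107, 107, 111]
211 [154, 152, 154, 155, 154, 145, 140, 137, 120, 114, 119, 122, 121, 125, 121, 125, 120, 97, 101, 125, 132, 133, 131, 129, 125, 120, 112, 111]
[... 1665 characters left out ...]
 122, 99, 88, 87, 88, 88, 91, 105, 109, 107, 109, 106, 104, 101, 96, 80, 69, 63, 63, 58, 62, 64, 65, 66, 67, 72]
225 [78, 87, 94, 93, 86, 89, 87, 89, 85, 93, 97, 103, 100, 99, 100, 97, 77, 63, 62, 61, 59, 60, 61, 61, 64, 65, 68, 69]
226 [71, 72, 76, 85, 89, 90, 90, 89, 89, 85, 86, 85, 83, 79, 77, 73, 66, 61, 58, 66, 57, 64, 61, 62, 66, 66, 70, 68]
227 [65, 65, 73, 79, 85, 91, 91, 90, 87, 85, 85, 83, 83, 83, 79, 74, 65, 63, 61, 62, 61, 64, 60, 65, 67, 65, 75, 69]
228 [63, 61, 64, 72, 73, 78, 83, 87, 84, 86, 85, 83, 85, 88, 84, 80, 76, 73, 68, 65, 64, 62, 67, 64, 67, 71, 71, 69]
229 [65, 62, 65, 64, 63, 67, 69, 80, 82, 83, 88, 86, 90, 91, 91, 93, 88, 88, 85, 82, 72, 68, 62, 65, 68, 67, 67, 70]
```

```bash
python3 - <<'E'
from h import *
S=cam('side');I=cv2.imread('pics/s3.png')
p=np.array([.6604,.1086]);a=np.radians(-83.1);d=np.array([np.cos(a),np.sin(a)]);n=np.array([-d[1],d[0]])
h=cv2.cvtColor(I,cv2.COLOR_BGR2HSV)
m=((h[...,0]<18)&(h[...,1]>90)&(h[...,2]>40)).astype(np.uint8); m[:, 260:]=0
k,l,s,c=cv2.connectedComponentsWithStats(m)
for i in range(1,k):
  if s[i,4]>15:
    ys,xs=np.nonzero(l==i); print(s[i],c[i].round(1),'top/bottom per col',[(int(u),int(ys[xs==u].min()),int(ys[xs==u].max())) for u in range(xs.min(),xs.max()+1,4)])
for dz in(0,-.006):
  for s_ in(.05,.08,.11,.14,.151):
    z=.125+dz*s_/.151
    q=[proj(S,[*(p+d*s_+n*.01*np.cos(b)),z+.01*np.sin(b)]) for b in np.arange(0,6.3,.1)]
    q=np.array(q); print(dz,s_,q.min(0).round(1),q.max(0).round(1))
  E=np.array([proj(S,[*(p-d*.089+n*w),.1175-dz*.09/.151]) for w in(-.02,0,.02)]);print('blade end',E.round(1).tolist())
E
```

```text
[216 158   9  10  59] [219.8 161.7] top/bottom per col [(216, 160, 167), (220, 158, 165), (224, 159, 162)]
[183 171  27  17  60] [191.6 180.6] top/bottom per col [(183, 181, 183), (187, 182, 185), (191, 182, 183), (195, 180, 180), (199, 177, 177), (203, 175, 175), (207, 172, 172)]
[138 186  36  28 454] [154.8 201.2] top/bottom per col [(138, 205, 210), (142, 201, 213), (146, 198, 213), (150, 196, 211), (154, 196, 209), (158, 195, 207), (162, 195, 204), (166, 188, 201), (170, 186, 195)]
0 0.05 [188.  172.4] [194.9 181.2]
0 0.08 [198.  166.6] [204.9 175.2]
0 0.11 [207.7 161. ] [214.5 169.5]
0 0.14 [216.9 155.6] [223.7 163.9]
0 0.151 [220.2 153.6] [227.  161.9]
blade end [[146.8, 214.7], [139.8, 210.9], [132.9, 207.2]]
-0.006 0.05 [188.1 173.3] [195. 182.]
-0.006 0.08 [198.1 167.9] [205.  176.5]
-0.006 0.11 [207.8 162.7] [214.6 171.2]
-0.006 0.14 [217.1 157.8] [223.9 166.1]
-0.006 0.151 [220.4 156. ] [227.2 164.3]
blade end [[146.6, 213.2], [139.5, 209.4], [132.6, 205.7]]
```

Call:
{"name": "servo_tool", "arguments": {"plan": [[0,[0,-0.1,0.4],[0,-2.2,0.3]],[0,[0,0,0],[0,0,0]],[0,[0,0,0],[0,0,0]]]}}

```text
time_s: 15.85
tool_pos: [0.4969, 0.1635, 0.0395]
tool_rot: [179.7, 2.1, 100.5]
force: [0.5, -0.1, -0.4]
grip_width: 0.0192
```

```bash
cat > chk.py <<'E'
from h import *
o=st(); S=cam('side');C=cam('top')
h=cv2.cvtColor(S[0],cv2.COLOR_BGR2HSV)
m=((h[...,0]<18)&(h[...,1]>45)&(h[...,2]>60)); m[:,262:]=0;m[:215]=0;m[:,:248]=0;ys,xs=np.nonzero(m[:235]); 
if len(xs): print('side top row',ys.min(),'cols',xs.min(),xs.max())
h=cv2.cvtColor(C[0],cv2.COLOR_BGR2HSV)
m=((h[...,0]<18)&(h[...,1]>100)&(h[...,2]>40)); m[:205]=0;m[255:]=0;m[:,:150]=0;m[:,252:]=0
ys,xs=np.nonzero(m); P=np.array([ray(C,u,v,.047)[:2] for u,v in zip(xs,ys)]);
mp=np.array([.5298,-.0167]);a=np.radians(-79.4);d=np.array([np.cos(a),np.sin(a)]);n=np.array([-d[1],d[0]])
s=(P-mp)@d;t=(P-mp)@n; print('tip along',s.max())
k=s>s.max()-.06; c=np.polyfit(s[k],t[k],1); print('lat at tip',np.polyval(c,s.max()),'angle err deg',np.degrees(c[0]))
E
python3 chk.py
```

```text
15.85 [0.4969 0.1635 0.0395] [179.68   2.05 100.52] f [ 0.5 -0.1 -0.4] w 0.0192 q [-45.  14.  25. 113.  -4.  54.  -8.]
side top row 223 cols 248 258
tip along -0.034852699018726424
lat at tip 0.001609841447764459 angle err deg -0.33243975628447214
```

```bash
python3 - <<'E'
from h import *
S=cam('side')
h=cv2.cvtColor(S[0],cv2.COLOR_BGR2HSV);h0=cv2.cvtColor(cv2.imread('pics/s4.png'),cv2.COLOR_BGR2HSV)
for v in range(217,230): print(v,h[v,246:262,1].tolist(),h0[v,246:262,1].tolist())
E
```

```text
217 [16, 16, 16, 17, 17, 16, 16, 14, 16, 16, 14, 17, 15, 12, 8, 12] [14, 19, 18, 14, 16, 16, 18, 18, 16, 16, 16, 17, 16, 10, 10, 10]
218 [14, 14, 16, 14, 16, 15, 16, 16, 16, 14, 16, 16, 16, 7, 10, 7] [14, 13, 16, 16, 17, 17, 14, 14, 16, 14, 16, 15, 12, 9, 5, 5]
219 [15, 17, 17, 13, 14, 13, 14, 13, 18, 16, 14, 16, 15, 13, 10, 10] [17, 15, 16, 16, 15, 13, 13, 15, 18, 13, 16, 14, 17, 11, 8, 10]
220 [12, 14, 12, 14, 16, 14, 16, 16, 15, 18, 16, 14, 15, 14, 14, 10] [15, 13, 15, 14, 17, 14, 16, 16, 17, 14, 16, 18, 18, 15, 9, 10]
221 [16, 18, 16, 14, 16, 12, 17, 13, 16, 13, 13, 16, 16, 13, 7, 7] [13, 14, 15, 16, 16, 16, 14, 16, 13, 16, 15, 16, 13, 12, 9, 5]
222 [15, 17, 12, 14, 16, 15, 22, 20, 23, 17, 16, 9, 14, 17, 12, 12] [17, 14, 16, 16, 16, 14, 16, 18, 16, 16, 15, 11, 16, 19, 11, 13]
223 [16, 14, 15, 14, 18, 34, 59, 70, 61, 36, 22, 14, 18, 18, 17, 11] [17, 16, 14, 16, 18, 22, 28, 30, 23, 22, 13, 14, 18, 19, 16, 13]
224 [15, 14, 17, 20, 45, 83, 113, 106, 102, 82, 45, 21, 14, 18, 14, 17] [16, 16, 13, 17, 35, 59, 76, 83, 71, 47, 20, 14, 17, 22, 19, 14]
225 [14, 19, 21, 43, 93, 109, 111, 114, 115, 109, 91, 54, 29, 17, 19, 20] [14, 15, 9, 10, 43, 82, 103, 101, 113, 90, 58, 30, 21, 22, 13, 11]
226 [18, 28, 46, 89, 109, 111, 109, 114, 113, 105, 119, 97, 50, 16, 16, 24] [13, 11, 0, 7, 4, 15, 25, 54, 82, 99, 98, 68, 26, 19, 16, 25]
227 [28, 49, 70, 89, 95, 108, 108, 111, 108, 108, 111, 98, 62, 24, 14, 14] [10, 15, 12, 15, 13, 19, 22, 12, 11, 46, 81, 72, 28, 8, 16, 17]
228 [35, 26, 16, 28, 52, 75, 88, 104, 105, 107, 110, 106, 64, 27, 16, 14] [12, 16, 8, 8, 8, 8, 12, 16, 16, 11, 4, 21, 13, 6, 17, 22]
229 [11, 8, 16, 24, 4, 16, 24, 54, 80, 105, 105, 92, 41, 17, 11, 14] [20, 12, 11, 18, 4, 8, 12, 15, 12, 16, 16, 16, 8, 7, 11, 12]
```

Call:
{"name": "servo_tool", "arguments": {"plan": [[0,[0,-0.15,0.25],[0,0,0]],[0,[-1,0,0],[0,0,0]],[0,[-1,0,0],[0,0,0]],[0,[0,0,0],[0,0,0]]]}}

```text
time_s: 16.33
tool_pos: [0.4993, 0.1408, 0.0377]
tool_rot: [179.7, 2.0, 100.5]
force: [-1.1, -0.2, -0.4]
grip_width: 0.0186
```

```bash
python3 chk.py; python3 - <<'E'
from h import *
C=cam('top');S=cam('side')
a=cv2.resize(C[0][195:245,200:280],None,fx=7,fy=7,interpolation=cv2.INTER_CUBIC)
b=cv2.resize(S[0][190:240,230:310],None,fx=7,fy=7,interpolation=cv2.INTER_CUBIC)
cv2.imwrite('pics/5.png',cv2.resize(np.vstack([a,b]),None,fx=.85,fy=.85))
E
```

```text
16.33 [0.4993 0.1408 0.0377] [179.68   2.01 100.46] f [-1.1 -0.2 -0.4] w 0.0186 q [-44.  13.  26. 114.  -5.  54.  -5.]
side top row 218 cols 256 261
tip along -0.012040383153277377
lat at tip 0.0003664386904145351 angle err deg 0.07161546132329782
```

View pics/5.png

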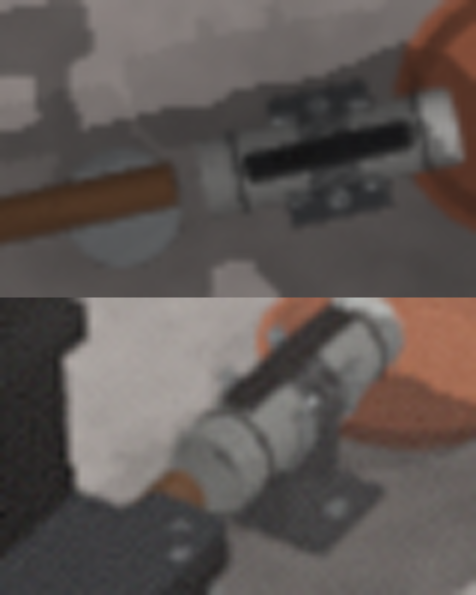

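Handle and bore line up: in the top half the tip is at (175,185) on the barrel's line, in the side half the tip is at (180,485) before the mouth at (212,478). Measured lateral offset is 0.4 mm. Going in slowly.

Call:
{"name": "servo_tool", "arguments": {"plan": [[0,[-0.8,0,0.03],[0,0,0]],[0,[-0.8,0,0.03],[0,0,0]],[0,[-0.8,0,0.03],[0,0,0]],[0,[0,0,0],[0,0,0]]]}}

```text
time_s: 16.87
tool_pos: [0.5038, 0.119, 0.0376]
tool_rot: [179.7, 1.9, 100.8]
force: [-0.6, 0.1, -0.7]
grip_width: 0.0186
```

```bash
python3 chk.py
```

```text
16.87 [0.5038 0.119  0.0376] [179.65   1.93 100.76] f [-0.6  0.1 -0.7] w 0.0186 q [-42.  13.  27. 114.  -5.  54.  -2.]
tip along -0.003089767200589913
lat at tip 0.0010578203996635795 angle err deg -0.04895546846917911
```

Call:
{"name": "servo_tool", "arguments": {"plan": [[0,[-0.8,-0.07,0.03],[0,0,0.1]],[0,[-0.8,0,0.03],[0,0,0]],[0,[-0.8,0,0.03],[0,0,0]],[0,[0,0,0],[0,0,0]]]}}

```text
time_s: 17.3
tool_pos: [0.5055, 0.1074, 0.0376]
tool_rot: [179.6, 1.0, 101.0]
force: [0.5, -0.5, -0.2]
grip_width: 0.0185
```

```bash
python3 chk.py
```

```text
17.3 [0.5055 0.1074 0.0376] [179.62   0.98 101.03] f [ 0.5 -0.5 -0.2] w 0.0185 q [-40.  13.  27. 115.  -6.  54.   1.]
tip along -0.0035932159447740124
lat at tip 0.001014332952160979 angle err deg 0.3355964067777562
```

Call:
{"name": "servo_tool", "arguments": {"plan": [[0,[-0.8,-0.07,0.03],[0,-0.5,0.2]],[0,[-0.8,0,0.03],[0,0,0]]]}}

```text
time_s: 17.57
tool_pos: [0.5063, 0.1018, 0.0374]
tool_rot: [179.6, 0.8, 101.1]
force: [-4.0, 15.6, -0.5]
grip_width: 0.0185
```

```bash
python3 chk.py; python3 -c "
from h import *
print(env.get_obs()['wrist_torque'])"
```

```text
17.57 [0.5063 0.1018 0.0374] [179.57   0.8  101.08] f [-4.  15.6 -0.5] w 0.0185 q [-40.  13.  27. 115.  -6.  54.   2.]
tip along -0.0035932159447740124
lat at tip 0.0009235491244420882 angle err deg 0.461649244695447
[ 2.67692074e+00  6.57591412e-01 -9.36419303e-04]
```

Call:
{"name": "servo_tool", "arguments": {"plan": [[0,[-1.2,-0.05,0.03],[0,-0.5,0.3]],[0,[-1.2,0,0.03],[0,-0.3,0]],[0,[-1.2,0,0.03],[0,-0.3,0]]]}}

```text
time_s: 17.92
tool_pos: [0.5096, 0.0851, 0.0372]
tool_rot: [179.6, 0.6, 101.4]
force: [-2.6, 9.2, 0.3]
grip_width: 0.0186
```

```bash
python3 chk.py
```

```text
17.92 [0.5096 0.0851 0.0372] [179.55   0.64 101.42] f [-2.6  9.2  0.3] w 0.0186 q [-38.  13.  28. 115.  -7.  54.   4.]
side top row 228 cols 249 257
tip along -0.003089767200589913
lat at tip 0.0009018498144707319 angle err deg 0.6501238950247635
```

Call:
{"name": "servo_tool", "arguments": {"plan": [[0,[-1,0,0.01],[0,-0.4,0.4]],[0,[-1,0,0.01],[0,-0.3,0.3]],[0,[-1,0,0.01],[0,-0.3,0.2]],[0,[-1,0,0.01],[0,-0.3,0.2]]]}}

```text
time_s: 18.35
tool_pos: [0.515, 0.0578, 0.0371]
tool_rot: [179.6, 1.1, 100.7]
force: [-1.1, 10.8, -0.1]
grip_width: 0.0183
```

```bash
python3 chk.py
```

```text
18.35 [0.515  0.0578 0.0371] [179.58   1.05 100.68] f [-1.1 10.8 -0.1] w 0.0183 q [-36.  13.  29. 115.  -7.  54.   7.]
side top row 215 cols 248 261
tip along -0.003089767200589913
lat at tip 0.0005745162787123086 angle err deg 0.4546944832769138
```

Call:
{"name": "servo_tool", "arguments": {"plan": [[0,[-0.7,0,0.01],[0,-0.2,0.1]],[0,[-0.7,0,0.01],[0,-0.2,0.1]],[0,[-0.7,0,0.01],[0,-0.2,0.1]],[0,[-0.7,0,0.01],[0,-0.2,0.1]]]}}

```text
time_s: 18.78
tool_pos: [0.5208, 0.0261, 0.0376]
tool_rot: [179.6, 2.1, 100.3]
force: [-0.5, 0.1, 0.3]
grip_width: 0.0186
```

```bash
python3 chk.py
```

```text
18.78 [0.5208 0.0261 0.0376] [179.57   2.14 100.32] f [-0.5  0.1  0.3] w 0.0186 q [-34.  13.  30. 114.  -6.  53.   9.]
side top row 217 cols 248 260
tip along -0.0035932159447740124
lat at tip -0.000580322662420101 angle err deg -3.5993874950174676
```

```bash
python3 - <<'E'
from h import *
C=cam('top');S=cam('side'); st()
a=cv2.resize(C[0][180:250,215:325],None,fx=5,fy=5,interpolation=cv2.INTER_CUBIC)
b=cv2.resize(S[0][165:235,235:345],None,fx=5,fy=5,interpolation=cv2.INTER_CUBIC)
cv2.imwrite('pics/6.png',cv2.resize(np.vstack([a,b]),None,fx=.85,fy=.85))
E
```

```text
18.98 [0.5205 0.0269 0.0374] [179.58   2.08 100.28] f [ 0.4  0.3 -0.6] w 0.0186 q [-34.  13.  30. 114.  -6.  53.   9.]
```

View pics/6.png

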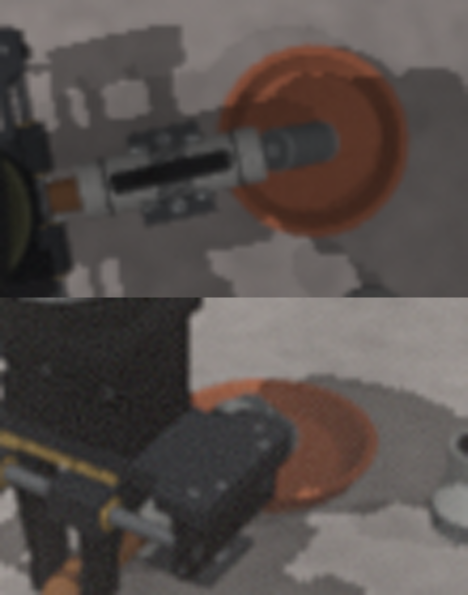

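Cell sticks out of the dish-side mouth (top half, from (262,147) to (335,138)), almost fully out and tilting. The finger gap to the near mouth is about 20 mm. Pushing a little further.

Call:
{"name": "servo_tool", "arguments": {"plan": [[0,[-0.5,0,0.02],[0,0,-0.1]],[0,[-0.5,0,0.02],[0,0,-0.1]],[0,[0,0,0],[0,0,0]]]}}

```text
time_s: 19.23
tool_pos: [0.5223, 0.0167, 0.0373]
tool_rot: [179.6, 2.1, 100.6]
force: [-0.0, -0.0, -0.7]
grip_width: 0.0187
```

```bash
cat > v.py <<'E'
import sys
from h import *
C=cam('top');st()
S=cam('side')
a=cv2.resize(C[0][180:250,215:325],None,fx=5,fy=5,interpolation=cv2.INTER_CUBIC)
b=cv2.resize(S[0][165:235,235:345],None,fx=5,fy=5,interpolation=cv2.INTER_CUBIC)
cv2.imwrite(sys.argv[1],cv2.resize(np.vstack([a,b]),None,fx=.85,fy=.85))
d=C[0][192:233,268:312].astype(int); m=(abs(d[...,2]-d[...,0])<18)
ys,xs=np.nonzero(m); print('grey in dish',len(xs),xs.max()+268 if len(xs) else 0)
for v in range(206,222,2): print(v,(C[0][v,270:302,2].astype(int)-C[0][v,270:302,0]).tolist())
E
python3 v.py pics/7.png
```

```text
19.28 [0.5222 0.0171 0.0372] [179.61   2.06 100.56] f [-0.3 -0.5 -1. ] w 0.0185 q [-34.  14.  30. 114.  -6.  53.  10.]
grey in dish 506 311
206 [31, 31, 34, 39, 40, 39, 39, 39, 40, 40, 39, 39, 38, 39, 39, 39, 39, 39, 39, 40, 42, 45, 47, 47, 47, 47, 48, 48, 47, 47, 48, 48]
208 [34, 39, 43, 45, 40, 41, 39, 39, 39, 39, 36, 27, 18, 17, 17, 15, 12, 10, 10, 10, 10, 12, 19, 33, 42, 46, 47, 48, 47, 48, 48, 47]
210 [15, 15, 11, 6, 10, 28, 44, 43, 38, 27, 7, -1, -2, -2, -3, -2, -2, -2, -2, -2, -2, -3, -2, 0, 9, 28, 46, 48, 48, 49, 48, 48]
212 [1, 2, 2, 2, 3, 7, 23, 32, 28, 11, 0, -2, -3, -1, -3, -3, -2, -2, -2, -3, -2, -3, -2, -3, 0, 14, 43, 48, 48, 48, 50, 49]
214 [1, 1, 2, 2, 2, 6, 20, 34, 32, 16, 0, -2, -2, -3, -3, -3, -3, -2, -2, -2, -3, -2, -2, -2, 0, 16, 44, 48, 48, 48, 48, 48]
216 [1, 1, 2, 2, 2, 3, 9, 32, 38, 29, 15, 3, -2, -2, -2, -2, -1, -2, -2, -2, -2, -1, 1, 7, 19, 37, 46, 48, 48, 48, 48, 47]
218 [0, 2, 2, 2, 2, 1, 6, 19, 33, 41, 45, 41, 29, 18, 20, 25, 26, 26, 29, 34, 35, 38, 43, 45, 48, 49, 48, 47, 47, 48, 47, 48]
220 [2, 1, 2, 2, 1, 2, 5, 18, 41, 46, 47, 47, 47, 47, 47, 47, 46, 47, 48, 48, 48, 47, 48, 47, 47, 47, 47, 48, 47, 47, 47, 44]
```

View pics/7.png

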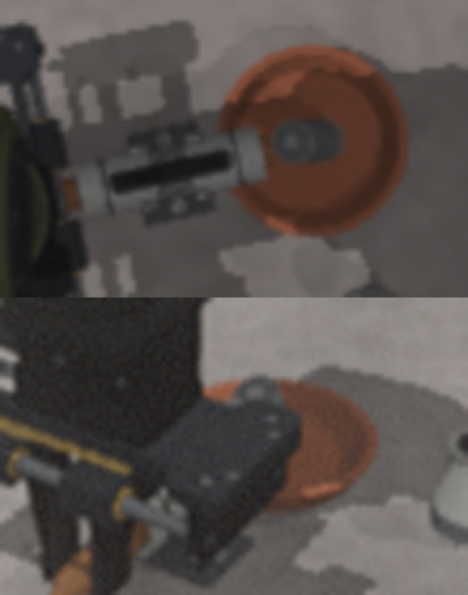

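The cell is out of the barrel and tilted steeply in the dish, its upper end at top-half (295,140), maybe leaning on the handle tip. I'll push the last few mm gently to set it upright, well clear of the barrel.

Call:
{"name": "servo_tool", "arguments": {"plan": [[0,[-0.3,0,0.01],[0,0,0]],[0,[-0.3,0,0.01],[0,0,0]],[0,[0,0,0],[0,0,0]],[0,[0,0,0],[0,0,0]],[0,[0,0,0],[0,0,0]],[0,[0,0,0],[0,0,0]]]}}

```text
time_s: 19.83
tool_pos: [0.5233, 0.0114, 0.0372]
tool_rot: [179.6, 2.0, 100.6]
force: [0.0, -0.3, -1.1]
grip_width: 0.0183
```

```bash
python3 v.py pics/8.png
```

```text
19.88 [0.5233 0.0114 0.0372] [179.62   2.04 100.63] f [-0.4  0.9 -0.6] w 0.0188 q [-33.  14.  31. 114.  -6.  53.  11.]
grey in dish 459 311
206 [31, 31, 37, 46, 47, 47, 47, 47, 45, 41, 39, 38, 40, 40, 41, 40, 39, 35, 26, 11, 2, 1, 1, 6, 21, 39, 46, 48, 48, 47, 47, 48]
208 [32, 34, 40, 45, 46, 48, 47, 46, 46, 47, 46, 46, 41, 40, 40, 39, 29, 11, 0, -2, -3, -2, -3, -3, -2, 5, 25, 45, 48, 49, 47, 48]
210 [14, 14, 11, 6, 11, 28, 44, 44, 45, 45, 46, 46, 46, 42, 39, 37, 21, 0, -3, -3, -2, -3, -2, -2, -3, -1, 11, 36, 48, 49, 48, 48]
212 [1, 2, 2, 1, 3, 7, 24, 29, 31, 34, 41, 46, 47, 45, 42, 37, 23, 1, -3, -3, -3, -3, -3, -3, -2, -1, 12, 43, 47, 48, 49, 48]
214 [1, 2, 2, 1, 2, 6, 19, 36, 38, 38, 41, 46, 46, 47, 46, 46, 39, 15, 0, -3, -3, -3, -3, -3, -2, 4, 25, 46, 47, 48, 47, 48]
216 [1, 1, 2, 2, 2, 3, 9, 32, 40, 40, 39, 43, 45, 46, 48, 46, 46, 39, 24, 10, 2, -1, 0, 4, 13, 32, 45, 46, 47, 48, 47, 47]
218 [1, 1, 2, 2, 2, 3, 7, 20, 34, 37, 40, 43, 46, 47, 45, 45, 46, 46, 47, 44, 44, 44, 43, 45, 46, 47, 48, 47, 48, 48, 48, 48]
220 [1, 1, 2, 2, 1, 2, 5, 18, 42, 46, 47, 47, 47, 47, 47, 48, 47, 47, 47, 47, 47, 47, 47, 48, 47, 47, 47, 47, 48, 47, 46, 45]
```

It now stands upright in the dish, round outline centred at top pixel (291,211), clear of the barrel. Drawing out.

Call:
{"name": "servo_tool", "arguments": {"plan": [[0,[0.7,0,-0.02],[0,0,0]],[0,[1.2,0,-0.04],[0,0,0]],[0,[1.2,0,-0.04],[0,0,0]],[0,[1.2,0,-0.04],[0,0,0]],[0,[1.2,0,-0.04],[0,0,0]]]}}

```text
time_s: 20.35
tool_pos: [0.5129, 0.0661, 0.0371]
tool_rot: [179.6, 2.1, 100.3]
force: [-0.9, 0.3, -1.0]
grip_width: 0.0185
```

```bash
python3 - <<'E'
from h import *
C=cam('top'); o=st()
mp=np.array([.5298,-.0167]);a=np.radians(-79.4);d=np.array([np.cos(a),np.sin(a)]);n=np.array([-d[1],d[0]])
q=o['tool_pos'][:2]-mp; print('hand along,lat',q@d,q@n)
print('cell top',ray(C,291,211,.056),'dish',ray(C,289.9,212.3,.01))
E
```

```text
20.4 [0.5124 0.0696 0.037 ] [179.61   1.98 100.52] f [0.3 3.4 0.1] w 0.0188 q [-38.  13.  29. 115.  -5.  54.   4.]
hand along,lat -0.08801922353921754 -0.0012656855611451676
cell top [ 0.56031467 -0.16278144  0.056     ] dish [ 0.55850665 -0.16428319  0.01      ]
```

Call:
{"name": "servo_tool", "arguments": {"plan": [[0,[1.3,0,-0.04],[0,0,0.1]],[0,[1.3,0,-0.04],[0,0,0]],[0,[1.3,0,-0.04],[0,0,0]],[0,[1.3,0,-0.04],[0,0,0]],[0,[1.3,0,-0.04],[0,0,0]],[0,[1.3,0,-0.04],[0,0,0]],[0,[1.3,0,-0.04],[0,0,0]],[0,[1,0,-0.04],[0,0,0]]]}}

```text
time_s: 21.07
tool_pos: [0.4927, 0.1734, 0.0368]
tool_rot: [179.6, 2.0, 100.4]
force: [0.4, -0.5, -0.9]
grip_width: 0.0189
```

```bash
python3 chk.py; python3 - <<'E'
from h import *
C=cam('top'); o=st()
# free spot? intended hand (.66,.10), handle dir -83 -> tip
for p in([.66,.10,.01],[.678,-.05,.01],[.65,.19,.005]): print(p,proj(C,p))
rel([.66,.10,.1],97)
E
```

```text
21.07 [0.4927 0.1734 0.0368] [179.59   2.   100.45] f [ 0.4 -0.5 -0.9] w 0.0189 q [-46.  14.  25. 114.  -4.  54.  -9.]
side top row 227 cols 248 256
tip along -0.04724493172186128
lat at tip 0.0006941298496645949 angle err deg 0.9175152109184613
21.22 [0.4929 0.1727 0.0368] [179.59   2.03 100.5 ] f [ 0.2  0.3 -0.2] w 0.0186 q [-46.  14.  25. 114.  -4.  54.  -9.]
[0.66, 0.1, 0.01] (np.float64(189.82672459839478), np.float64(176.48640352983745))
[0.678, -0.05, 0.01] (np.float64(245.85531137771747), np.float64(168.59604157687704))
[0.65, 0.19, 0.005] (np.float64(156.52100138979472), np.float64(181.1655642813474))
21.22 [0.4929 0.1727 0.0368] [179.59   2.03 100.5 ] f [ 0.2  0.3 -0.2] w 0.0186 q [-46.  14.  25. 114.  -4.  54.  -9.]
shift cm [-10.41  15.15  -5.85] turn [0.47 2.02 3.51] shift in goal axes [-9.25 15.7  -6.32]
```

Call:
{"name": "servo_tool", "arguments": {"plan": [[0,[0,0,-2.5],[0,0,0]],[0,[0,0,-2.5],[0,0,0]],[0,[0,2.5,0],[0.4,0,0]],[0,[0,2.5,0],[0,0,0]],[0,[0,2.5,0],[0,0,0]],[0,[0,2.5,0],[0,0,0]],[0,[0,2.5,0],[0,0,0]],[0,[0,2.5,0],[0,0,0]],[0,[0,0,2.5],[0,0,0]],[0,[0,0,2.5],[0,0,0]],[0,[0,0,0],[0,0,0]]]}}

```text
time_s: 22.13
tool_pos: [0.651, 0.1839, 0.0391]
tool_rot: [179.8, 2.4, 99.8]
force: [-0.6, -0.5, -1.9]
grip_width: 0.0189
```

```bash
python3 - <<'E'
from h import *
st()
E
```

```text
22.13 [0.651  0.1839 0.0391] [179.8    2.42  99.78] f [-0.6 -0.5 -1.9] w 0.0189 q [-38.  31.  25.  91. -12.  61.  -1.]
```

Call:
{"name": "servo_tool", "arguments": {"plan": [[0,[0,0,1.3],[0,0,0]],[0,[0,0,1],[0,0,0]],[0,[0,0,0.6],[0,0,0]],[0,[0,0,0.3],[0,0,0]],[0,[0,0,0],[0,0,0]]]}}

```text
time_s: 22.55
tool_pos: [0.6524, 0.1791, 0.0069]
tool_rot: [179.7, 2.5, 99.6]
force: [-1.0, 0.2, 0.8]
grip_width: 0.0184
```

```bash
python3 - <<'E'
from h import *
st()
E
```

```text
22.55 [0.6524 0.1791 0.0069] [179.72   2.49  99.56] f [-1.   0.2  0.8] w 0.0184 q [-37.  33.  24.  92. -12.  58.  -0.]
```

Call:
{"name": "servo_tool", "arguments": {"plan": [[0,[0,0,0.3],[0,0,0]],[0,[0,0,0.2],[0,0,0]],[0,[0,0,0],[0,0,0]],[0.35,[0,0,0],[0,0,0]],[0.35,[0,0,0],[0,0,0]],[0.5,[0,0,0],[0,0,0]],[0.5,[0,0,0],[0,0,0]],[0.5,[0,0,0],[0,0,0]],[0.7,[0,0,-1.5],[0,0,0]],[0.7,[0,0,-3],[0,0,0]],[0.7,[0,0,-3],[0,0,0]],[0.7,[0,0,-3],[0,0,0]],[0.7,[0,0,0],[0,0,0]]]}}

```text
time_s: 23.63
tool_pos: [0.6508, 0.184, 0.1186]
tool_rot: [179.7, 2.4, 99.6]
force: [1.5, -0.1, 1.1]
grip_width: 0.0602
```

Call:
{"name": "servo_tool", "arguments": {"plan": [[0.7,[3,0,0],[0,0,0]],[0.7,[3,0,0],[0,0,0]],[0.7,[3,0,0],[0,0,0]],[0.7,[3,0,0],[0,0,0]],[0.7,[3,0,0],[0,0,0]],[0.7,[0,0,0],[0,0,0]]]}}

```text
time_s: 24.13
tool_pos: [0.6306, 0.3344, 0.124]
tool_rot: [178.9, 2.2, 99.1]
force: [-0.0, 1.9, 0.1]
grip_width: 0.0611
```

```bash
python3 - <<'E'
from h import *
st();C=cam('top');S=cam('side')
a=C[0][120:300,100:340];b=S[0][130:310,120:360]
cv2.imwrite('pics/9.png',cv2.resize(np.vstack([a,b]),None,fx=1.66,fy=1.66,interpolation=cv2.INTER_CUBIC))
A=cv2.imread('pics/top0.png').astype(int)
for nm,(y0,y1,x0,x1) in dict(key=(264,282,194,228),head=(246,270,292,316),tin=(218,242,208,228),dishR=(188,238,297,316)).items():
    print(nm,abs(C[0][y0:y1,x0:x1].astype(int)-A[y0:y1,x0:x1]).mean().round(1))
h=cv2.cvtColor(C[0],cv2.COLOR_BGR2HSV); m=((h[...,0]<18)&(h[...,1]>110)&(h[...,2]>50)).astype(np.uint8); m[:185]=0
k,l,s,c=cv2.connectedComponentsWithStats(m); print(s[(s[:,4]>300)],c[s[:,4]>300])
E
```

```text
24.13 [0.6306 0.3344 0.124 ] [178.87   2.24  99.06] f [-0.   1.9  0.1] w 0.0611 q [-48.  30.  24.  81. -10.  71. -15.]
key 2.7
head 2.9
tin 14.1
dishR 4.3
[[     0      0    512    384 194597]
 [   267    191     44     45   1302]
 [   451    204     32     42    396]] [[254.70426574 191.30252779]
 [289.65591398 212.34178187]
 [463.99494949 222.44444444]]
```

View pics/9.png

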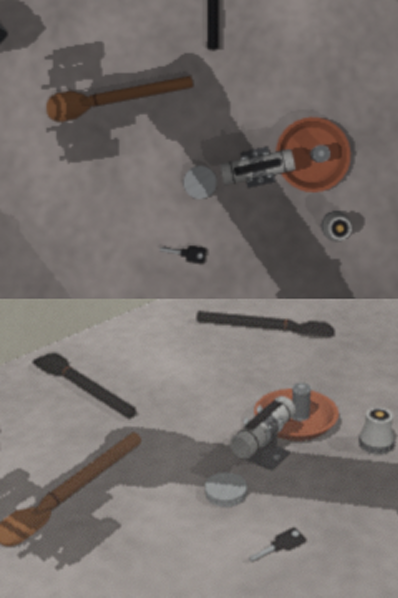

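The shoehorn lies on the ledge with its handle along (100–190, 97–82) in the top half. The cell stands upright in the dish at (321,154), clear of the barrel. The dish box is unchanged and the tin, head and key look in place (the tin's pixel difference is the arm's shadow). Handing in.

```bash
python3 -c "
from h import *
print(env.sign_off()); st()"
```

```text
the job is handed in; nothing more can be done
None
the job is handed in; nothing more can be done
```

I pushed the cell out of the barrel with the shoehorn's handle. It now stands upright in the dish, and the shoehorn is back on the ledge, released. The job was handed in at about 24 s; no verdict is given.

**What I did:**
- I picked up the wooden shoehorn near its collar and set it down once to regrip it. The last joint could not make the half turn in one go.
- The handle had drooped about 2° in the grip, so I tilted the tool to level it and lined it up with the bore.
- I put the handle in from the +y mouth, away from the dish. The cell started at about 16 N, slightly above the quoted 5 to 15 N, and needed about 10 N to keep moving.
- The cell first hung at a steep tilt beyond the mouth. A last few mm of push stood it upright before I drew the handle out.

**Last checks:**
- The cell is within about 3 mm of the dish's centre and clear of the barrel.
- The dish's outline in the top picture sits at the same pixels as at the start.
- The torch head and key show no change. The pixel check on the tin differed, but the last picture shows the tin in place with the arm's shadow across it.
- The shoehorn looks flat in both views; I did not measure its end heights.

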